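# Spin-check an empty reel and lock it

## Robot

A 6-joint arm with a two-finger parallel gripper is mounted at the origin on the work surface. World frame = base frame: x ahead of the robot, y to its left, z up, the work surface at z = 0. Lengths are in m, angles in degrees, forces in N, time in s.
With the tool pointing down it reaches from about 0.35 to 0.975 m from the base axis. Payload 4.9 kg.
Tool frame: the origin (TCP) lies on the centre line of the jaws, within the pads' length; the fingertips stand 17 mm ahead of it and the grasp point (between the pads) lies 2 mm behind it; y points along the fingers, z is the direction in which the jaws open and shut, and the axes are right-handed (so a half turn about y gives the same grasp; the last joint's range is limited). The gripper opens to 85 mm and grips with 20 to 120 N. Pads are 22 mm wide; open, the fingers measure 114 mm over their backs; the gripper's body (76 mm by 85 mm) begins 54 mm behind the grasp point. The pads swing forward as they close: fully open they stand 13 mm farther back than shut.
Start: joints at [68.125, 3.019, 92.412, -0, 84.569, -6.818], TCP at [0.162, 0.604, 0.248] pointing down, gripper open.
Joint ranges: [-172.51, 172.51], [-57.92, 126.97], [3.15, 148.05], [-58.71, 238.71], [5.1, 150.11], [-179.66, 179.66]. Speed limits (degrees/s): [147.25, 147.25, 180, 180, 180, 180].

## Interface

Orientations are given as [roll, pitch, yaw] about the fixed x, y, z axes, in that order (R = Rz(yaw) Ry(pitch) Rx(roll)).
In Python, from cell import manip, snapshot, get_calibration, finder gives the robot as it stands.
- The arm moves only by the shell command python3 -m pendant 'ROWS' [FORCE]. ROWS is JSON, a list of rows, each an object with "hand": the finger opening in cm, from 0 to 8.54; "delta_pos": the shift along the tool's x, y, z in cm, a list of three; "turn": the turn about the tool's y in degrees. A call has 1 to 20 rows; each row is the pose to reach, as a shift and turn from the pose commanded when the call began, along the tool's axes at that moment; what a row does not reach only later rows make up. A row lasts 1/10 s, in which the tool goes at most 50 mm and 8.59 degrees, less where a joint would pass 70% of its speed; a pose out of reach is approached as far as the arm can. A call with a gripper value outside its range is refused whole. The fingers move at their own pace and stop on an object; FORCE is the grip in N (left out, the last holds). Time passes only in rows, so rows that repeat a pose let the fingers close. It gives the time, the measured TCP pose, the force and the opening at its end, in the units of the state.
- manip.get_obs(): the state, without advancing time (a new reading comes with each control period).
- snapshot(name): name is "scene" or "top"; returns (picture, depth): 384x512x3 uint8, blue, green, red; 384x512 float32, m along the optical axis (not along the pixel's ray), 0 where there is no reading.
- get_calibration(name): a dict with "K" (3x3 intrinsics, pixels), "dist" ([k1, k2, p1, p2, k3] as OpenCV has them; the pictures are not rectified), "R" (3x3) and "t" (3): a world point X has camera coordinates R X + t. Camera axes: x right, y down, z forward; pixel columns grow to the right and rows downward; lengths in m; the calibration is good to about 2 mm. A picture is of the moment at which its call begins. get_calibration takes no time and is no camera call.
- manip.finish_job(): hands the job in, once; it reports no verdict.
Trained networks look in the newest picture that a camera, given by its name, has taken for a name from the list of things; names that differ only in an ending like _2 or _b are one class to them, and where a whole thing is asked for, a point or a joint stands for the part that bears it (a point fixed in the world has none). Each returns a list of dicts, best first, with "conf" (0 to 1); they miss things now and then, are a little off and sometimes report something else, mostly with a low value. They report only what shows in the picture. A call takes as long as a camera call.
- finder.silhouettes(name, camera): "pixels" (384x512 bool, what is visible of it) and "centre" ([column, row] in pixels, amid what is visible of it).
The state is a dict: "clock": time; "q": joint angles; "qvel": joint speeds; "joint_efforts": joint torques, N m; "ee_pos": TCP position; "eef_rot": TCP orientation; "contact_force": force on the tool from outside, world axes, zero at the start; "moment": the same for the moment, N m; "grip_width": finger opening in m.
Only numpy, scipy, OpenCV 4.12 (cv2) and the standard library are available. Lean on these libraries where they do the work, as an engineer would, in place of code of your own. Each camera call takes 0.05 s, during which the arm holds its last target.

## Task

Check that the empty reel runs freely on its stand: push it into a brisk spin, take the gripper off and let it turn by itself for about two seconds. Then slow it by touch so that it stops with the hole in its upper flange in line with the fixed slot over its rim, take the gripper off, and swing the catch over until it lies fully down with its tooth through slot and hole. Leave the things around the stand where they are.

Things in the scene. Friction and masses are not known exactly. Their poses are not given: they have to be found in the camera images.
- axle (a point): On the reel's upright axle, level with the top face of its upper flange, 98 mm above the table (a flat nut there stands 5 mm higher). The grey stand is bolted down: a round foot 170 mm across, with an arm below the reel out to a post. From here to slot is called 'outward'; the stand may be turned any way.
- slot (a point): Fixed slot, 78 mm from the axle, 107 mm above the table: a gap 24 mm wide, open towards the axle, between two flat steel cheeks (each 18 mm wide, 104 to 110 mm above the table) reaching from the post over the reel's rim, to 62 mm from the axle. The post, 34 x 60 mm, is 122 to 156 mm from the axle, top at 110 mm.
- hole (a point): Centre, at the top face, of the only hole through the reel's upper flange: rectangular, 32 mm along the rim, 28 mm along the radius (64 to 92 mm from the axle). In line with the slot when straight below slot; the catch's tooth (16 mm wide along the rim, 9 mm thick) then has 8 mm of play to each side along the rim.
- peg (a point): Half-way up the reel's upright push peg: 14 mm diameter, 30 mm high, steel, standing on the upper flange (98 to 128 mm above the table), 45 mm from the axle, exactly opposite the hole. It turns with the reel and passes inside the slot's cheeks without touching them.
- reel (a joint): Turn of the reel, rad, anticlockwise from above, endless; 0 or whole turns (2 pi): hole in line with slot. Pale grey plastic (lower flange dark), two flanges 200 mm across (upper: 10 mm thick, top at 98 mm), brown core 104 mm across, about 0.9 kg, easy bearing: from 2 rad/s it runs over 10 s. A fingertip pressed lightly on the flange stops it, and can drag it round. It stays where left at rest.
- catch (a joint): Swing of the catch, rad: 0 = open, leaning outward 0.35 rad past upright, where it rests; 1.92 = fully down, lying level over the slot. Pushed inward past upright (0.35; about 0.5 is sure) it falls by its own weight, softly, its tooth dropping through slot and hole; if the hole is not below, the tooth stops on the flange and the catch stays up.
- catch_hinge (a point): The catch's level hinge pin: 135 mm from the axle straight outward over the post, 117 mm above the table. The pin lies along the rim's direction (across 'outward').
- catch_end (a point): Middle of the wider end (30 mm wide, 16 mm long, 12 mm thick) of the catch, 82 mm from the hinge pin. The catch is a steel bar 20 mm wide, 10 mm thick, 90 mm long, with a tooth that reaches 33 mm below its middle line, 57 mm from the pin, on the side that faces the axle while it stands open.
- screwdriver_grip (a point): A black-handled screwdriver 200 mm long lying left of the stand, pointing away from the robot (this point: middle of its handle). Bystander.
- tape_mid (a point): Centre of a roll of black tape 96 mm across, 22 mm high, lying by the stand. Bystander.
- jar_mid (a point): Centre of a small pale jar with a flat lid, 64 mm across, 75 mm high, standing by the stand. Bystander.
- mug_mid (a point): Centre of a white mug, 84 mm across, 95 mm high. Bystander.
- can_mid (a point): Centre of a plain aluminium can, 66 mm across, 150 mm high. Bystander.
- meter_mid (a point): Centre of a grey hand-held meter, 170 x 85 x 36 mm, lying flat. Bystander.
- flange_mid (a point): Centre of a small wooden reel standing on its flange, 130 mm across, 70 mm high. Bystander.

How it is judged (in metres and radians):
On the way, in this order (a step that is already met when the one before it is completed fails the run):
1. the reel turns freely at more than 0.8 rad/s, untouched, for 1 s ((velocity of joint reel above 0.8 rad/s or velocity of joint reel below -0.8 rad/s) and contact force between each of the arm, the fingers and reel below 0.05 N and value of joint catch below 0.3 rad), for 1 s.
2. then the reel is touched with the gripper's fingers (contact force between the fingers and reel above 0.2 N).
3. the reel is at rest, untouched, with its hole within 8 mm of in line with the slot, the catch still open (horizontal distance between hole and slot below 0.008 m and velocity of joint reel between -0.03 and 0.03 rad/s and contact force between each of the fingers, the arm and reel below 0.05 N and value of joint catch below 0.3 rad), for 0.3 s.
At the end, for the whole second after the job is handed in: The catch lies fully down (within 0.08 rad) with its tooth through the slot and the hole, the hole within 10 mm of in line with the slot, the reel at rest (horizontal distance between hole and slot below 0.01 m and value of joint catch above 1.84 rad and velocity of joint reel between -0.05 and 0.05 rad/s); the robot touches nothing.
It fails at once if a bystander is moved by more than 40 mm (distance of any of screwdriver_grip, tape_mid, jar_mid, mug_mid, can_mid, meter_mid, flange_mid from where it was at the start of the episode above 0.04 m).
It also fails if it takes over 69 s, if anything falls off the work surface, if the arm or the gripper's body presses on something with over 40 N, if the wrist force passes 120 N, or if a joint passes its speed limit or range.

## Working session

There is one attempt and no reset: what is moved stays moved. The work goes in short steps, Python scripts to look and compute and a shell command to move; the robot and the scene stay as the last step left them, time stands still between calls to the robot, and variables do not carry over. Pictures are saved under pics/ and viewed, and the job is handed in when it is done.

```bash
ls; mkdir -p pics; python3 - <<'E'
from cell import manip, snapshot, get_calibration, finder
import cv2,numpy as np
o=manip.get_obs(); print(o)
for n in ["scene","top"]:
    p,d=snapshot(n); cv2.imwrite(f"pics/{n}0.png",p); np.save(f"pics/{n}0.npy",d)
    c=get_calibration(n); print(n,c)
E
```

```text
pics
{'clock': 0.0, 'q': array([ 6.81247393e+01,  3.05776334e+00,  9.24936346e+01, -1.12230172e-03,
        8.45687656e+01, -6.82013939e+00]), 'qvel': array([ 0.01733469,  0.01798795,  0.09454136,  0.01314607, -0.07185425,
        0.006044  ]), 'joint_efforts': array([-2.03706964e-03, -3.93680155e+01, -3.70176351e+01, -2.12363634e-04,
        7.12972018e-03, -1.94181627e-05]), 'ee_pos': array([0.16214257, 0.60298041, 0.24704145]), 'eef_rot': array([-9.01194459e+01,  1.31606374e-02, -1.50550276e+01]), 'contact_force': array([-0.34830579,  0.27013256, -0.05869687]), 'moment': array([-0.02700413, -0.03333025, -0.00914424]), 'grip_width': 0.08578364243848483}
scene {'K': array([[383.32347033,   0.        , 253.68437821],
       [  0.        , 383.32347033, 201.42691426],
       [  0.        ,   0.        ,   1.        ]]), 'dist': array([0.03677234, 0.        , 0.        , 0.        , 0.        ]), 'R': array([[-0.02745099,  0.99962228,  0.00131824],
       [ 0.76796673,  0.02193355, -0.64011407],
       [-0.6399012 , -0.0165594 , -0.76827875]]), 't': array([ 0.0151287 , -0.29670857,  1.56054076])}
top {'K': array([[374.62374823,   0.        , 249.26573085],
       [  0.        , 374.62374823, 194.90937607],
       [  0.        ,   0.        ,   1.        ]]), 'dist': array([-0.10081914,  0.        ,  0.        ,  0.        ,  0.        ]), 'R': array([[ 0.03235054, -0.99946827,  0.00407678],
       [-0.97030682, -0.03238437, -0.23969968],
       [ 0.23970425,  0.00379868, -0.97083853]]), 't': array([-0.00899543,  0.55226594,  1.0871137 ])}
```

View pics/scene0.png

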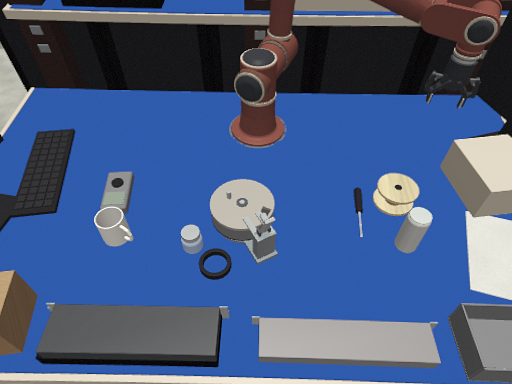

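View pics/top0.png

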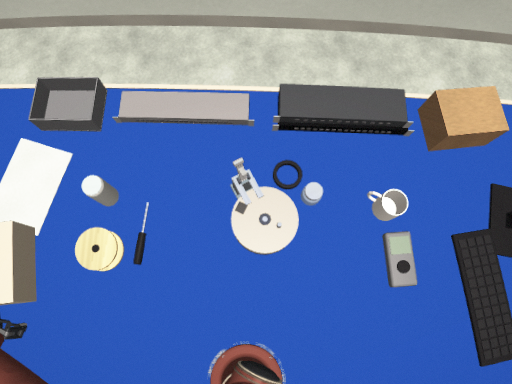

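```bash
cat > h.py <<'E'
from cell import manip, snapshot, get_calibration, finder
import cv2,numpy as np
def ray(cam,uv):
    c=get_calibration(cam)
    p=cv2.undistortPoints(np.array([[uv]],float),c["K"],c["dist"])[0,0]
    R=c["R"];t=c["t"]
    return -R.T@t, R.T@np.array([p[0],p[1],1.0])
def at_z(cam,uv,z):
    o,d=ray(cam,uv); return o+d*(z-o[2])/d[2]
def proj(cam,X):
    c=get_calibration(cam)
    r,_=cv2.Rodrigues(c["R"])
    return cv2.projectPoints(np.array(X,float).reshape(-1,3),r,c["t"],c["K"],c["dist"])[0][:,0]
def crop(p,u,v,w,h,s,name):
    cv2.imwrite(name,cv2.resize(p[v:v+h,u:u+w],None,fx=s,fy=s,interpolation=cv2.INTER_CUBIC))
E
python3 - <<'E'
from h import *
p=cv2.imread("pics/top0.png"); crop(p,215,145,130,110,6,"pics/c1.png")
p=cv2.imread("pics/scene0.png"); crop(p,170,165,130,110,6,"pics/c2.png")
for n in ["reel","hole","peg","catch","catch_end","axle","jar_mid","tape_mid","screwdriver_grip"]:
    for r in finder.silhouettes(n,"top")[:2]: print(n,r["conf"],r["centre"],r["pixels"].sum())
E
```

```text
reel 0.88 [262.9, 219.9] 3431
hole 0.75 [264.7, 219.0] 3406
peg 0.8 [267.1, 218.9] 3444
catch 0.54 [240.6, 166.3] 174
catch_end 0.5 [240.2, 169.2] 169
axle 0.55 [261.1, 219.6] 4145
jar_mid 0.84 [315.4, 193.8] 374
jar_mid 0.45 [267.4, 219.4] 3301
tape_mid 0.85 [283.5, 182.0] 369
screwdriver_grip 0.69 [140.9, 250.3] 288
```

View pics/c1.png

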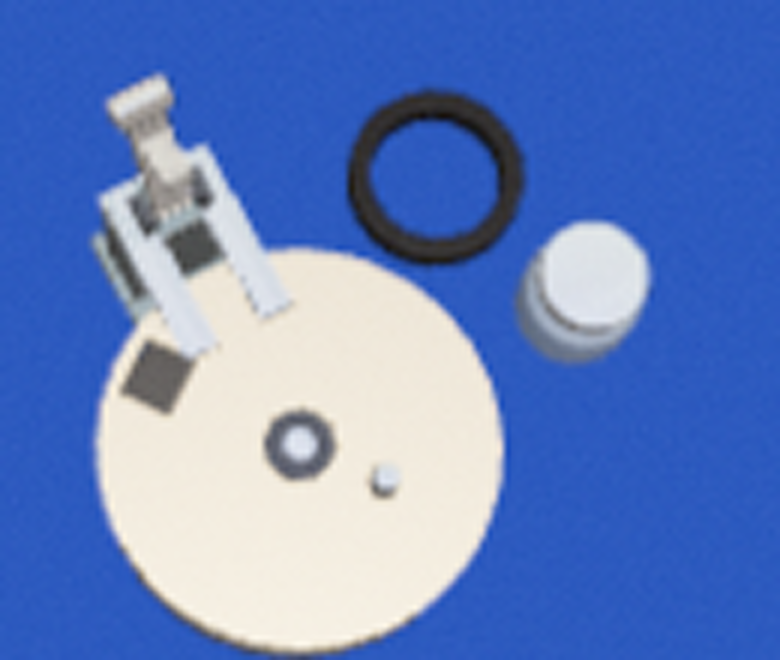

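View pics/c2.png

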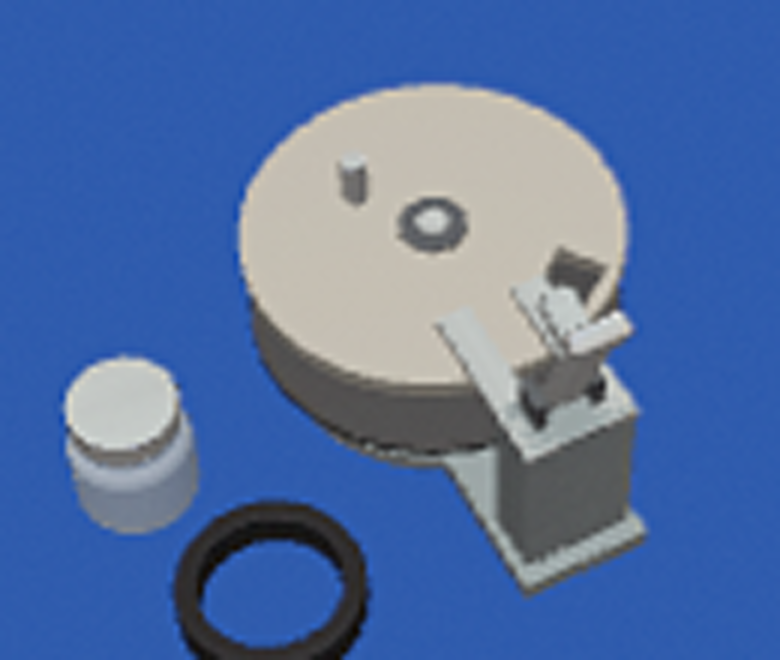

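```bash
python3 - <<'E'
from h import *
f=lambda x,y:(x/6+215-0.42,y/6+145-0.42)
p=cv2.imread("pics/top0.png").astype(int)
m=((p[:,:,2]>180)&(p[:,:,2]>p[:,:,0])).astype(np.uint8)
m[:, :225]=0; m[:,305:]=0
cs,_=cv2.findContours(m,cv2.RETR_EXTERNAL,cv2.CHAIN_APPROX_NONE); c=max(cs,key=cv2.contourArea)[:,0]
W=np.array([at_z("top",q,.098)[:2] for q in c]);
# robust circle
ctr=W.mean(0)
from scipy.optimize import least_squares
r=least_squares(lambda v:np.hypot(*(W-v[:2]).T)-v[2],[*ctr,.1],loss="soft_l1",f_scale=.001).x; print("circle",r)
A=at_z("top",f(300,444),.103); print("axle",A)
H=at_z("top",f(157,377),.098); print("hole",H,np.hypot(*(H-A)[:2]), np.degrees(np.arctan2(*(H-A)[1::-1])))
P=at_z("top",f(386,472),.128); print("peg",P,np.hypot(*(P-A)[:2]),np.degrees(np.arctan2(*(P-A)[1::-1])))
T=at_z("top",f(239,330),.110); print("tips",T,np.hypot(*(T-A)[:2]),np.degrees(np.arctan2(*(T-A)[1::-1])))
T=at_z("top",f(239,330),.110); 
for q in [(205,150),(100,200)]:
    T=at_z("top",f(*q),.110); print(q,T,np.hypot(*(T-A)[:2]),np.degrees(np.arctan2(*(T-A)[1::-1])))
for n,z,cam in [("jar_mid",.04,"top"),("tape_mid",.011,"top"),("screwdriver_grip",.015,"top"),("can_mid",.075,"top"),("mug_mid",.05,"top")]:
    s=finder.silhouettes(n,cam)
    if s: print(n,at_z(cam,s[0]["centre"],z))
J=at_z("top",f(593,272),.075); print("jar lid",J)
print("tape",at_z("top",f(437,175),.02))
E
```

```text
circle [ 1.02613121 -0.02325896  0.1394447 ]
axle [ 0.47330069 -0.03829439  0.103     ]
hole [0.50555048 0.03309703 0.098     ] 0.0783376247260275 65.68978412380399
peg [ 0.45650307 -0.07868582  0.128     ] 0.04374502528944856 -112.58100678315031
tips [ 0.52799283 -0.00667925  0.11      ] 0.06317236004018671 30.030335845607652
(205, 150) [0.62026636 0.01309102 0.11      ] 0.1556899702639367 19.271784706897126
(100, 200) [0.59234421 0.06466774 0.11      ] 0.1573930116799524 40.85691265450517
jar_mid [ 0.56959185 -0.20020248  0.04      ]
tape_mid [ 0.61329893 -0.10103863  0.011     ]
screwdriver_grip [0.37471769 0.34368374 0.015     ]
can_mid [0.55170683 0.47919857 0.075     ]
mug_mid [ 0.54593317 -0.43497572  0.05      ]
jar lid [ 0.5727761  -0.18791958  0.075     ]
tape [ 0.63914124 -0.11274762  0.02      ]
```

```bash
python3 - <<'E'
from h import *
from scipy.optimize import least_squares
p=cv2.imread("pics/top0.png").astype(int); s=cv2.imread("pics/scene0.png").astype(int)
for cam,im,box in [("top",p,(228,302,183,256)),("scene",s,(206,278,176,232))]:
    m=((im[:,:,2]>150)&(im[:,:,2]>im[:,:,0]+5)).astype(np.uint8)
    k=np.zeros_like(m);k[box[2]:box[3],box[0]:box[1]]=1;m&=k
    cs,_=cv2.findContours(m,cv2.RETR_EXTERNAL,cv2.CHAIN_APPROX_NONE); c=max(cs,key=cv2.contourArea)[:,0]
    W=np.array([at_z(cam,q,.098)[:2] for q in c.astype(float)])
    r=least_squares(lambda v:np.hypot(*(W-v[:2]).T)-v[2],[.473,-.038,.1],loss="cauchy",f_scale=.0008).x; print(cam,"circle",r)
A=np.array([.4733,-.0383])
th=np.radians(30)
def w(X,Z,z): return [A[0]+X*np.cos(th)-Z*np.sin(th),A[1]+X*np.sin(th)+Z*np.cos(th),z]
for cam,f,b in [("top","top0",(215,145)),("scene","scene0",(170,165))]:
    im=cv2.imread(f"pics/{f}.png"); im=cv2.resize(im[b[1]:b[1]+110,b[0]:b[0]+130],None,fx=6,fy=6,interpolation=cv2.INTER_CUBIC)
    def dr(pts,col):
        q=(proj(cam,pts)-b+.5)*6-.5
        cv2.polylines(im,[np.round(q).astype(int)],False,col,1)
    a=np.linspace(0,6.2832,60)
    dr([w(.1*np.cos(t),.1*np.sin(t),.098) for t in a],(0,0,255))
    for sg in (1,-1): dr([w(.156,sg*.030,.11),w(.062,sg*.030,.11),w(.062,sg*.012,.11),w(.122,sg*.012,.11)],(0,200,0))
    for ph in [36]:
        R=lambda X,Z:w(X*np.cos(np.radians(ph))-Z*np.sin(np.radians(ph)),X*np.sin(np.radians(ph))+Z*np.cos(np.radians(ph)),.098)
        dr([R(.064,.016),R(.092,.016),R(.092,-.016),R(.064,-.016),R(.064,.016)],(0,0,255))
    h=[.135+.082*np.sin(.35),.117+.082*np.cos(.35)]
    dr([w(h[0],-.015,h[1]),w(h[0],.015,h[1])],(0,0,255))
    cv2.imwrite(f"pics/ov_{cam}.png",im)
E
```

```text
top circle [ 0.47215103 -0.03805322  0.0973543 ]
scene circle [ 0.47375573 -0.03963659  0.09713549]
```

View pics/ov_top.png

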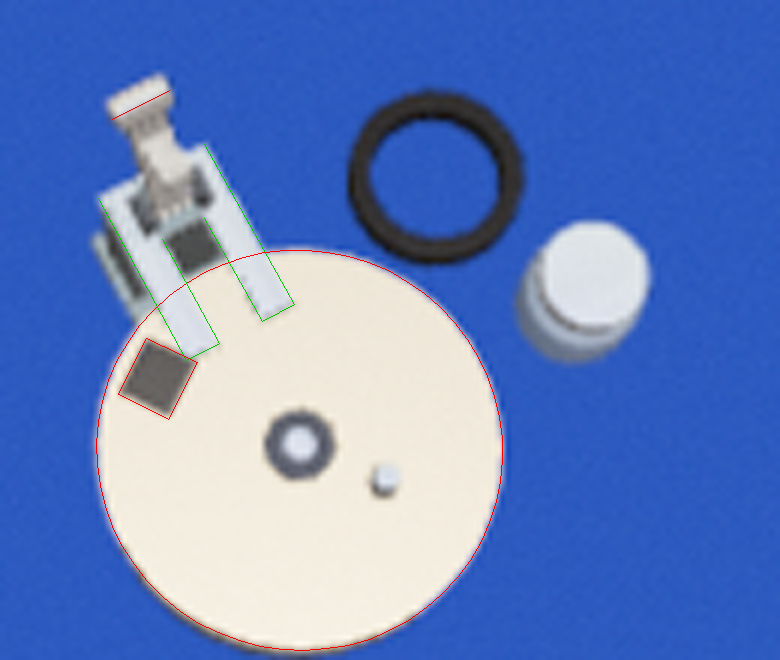

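View pics/ov_scene.png

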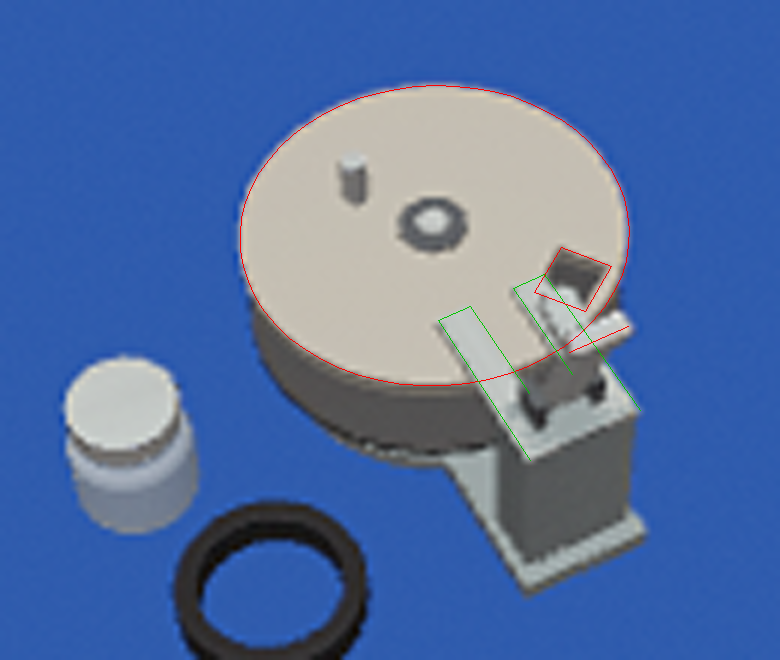

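```bash
python3 -m pendant '[{"hand":0,"delta_pos":[4.9,0,-6.2],"turn":-5},{"hand":0,"delta_pos":[9.7,0,-12.4],"turn":-10},{"hand":0,"delta_pos":[14.6,0,-18.6],"turn":-15},{"hand":0,"delta_pos":[48.7,0,-61.9],"turn":-45},{"hand":0,"delta_pos":[48.7,0,-61.9],"turn":-45},{"hand":0,"delta_pos":[48.7,0,-61.9],"turn":-45},{"hand":0,"delta_pos":[48.7,0,-61.9],"turn":-45},{"hand":0,"delta_pos":[48.7,0,-61.9],"turn":-45},{"hand":0,"delta_pos":[48.7,0,-61.9],"turn":-45},{"hand":0,"delta_pos":[48.7,0,-61.9],"turn":-45},{"hand":0,"delta_pos":[48.7,0,-61.9],"turn":-45},{"hand":0,"delta_pos":[48.7,0,-61.9],"turn":-45},{"hand":0,"delta_pos":[48.7,0,-61.9],"turn":-45},{"hand":0,"delta_pos":[48.7,0,-61.9],"turn":-45},{"hand":0,"delta_pos":[48.7,0,-61.9],"turn":-45},{"hand":0,"delta_pos":[48.7,0,-61.9],"turn":-45},{"hand":0,"delta_pos":[48.7,0,-61.9],"turn":-45},{"hand":0,"delta_pos":[48.7,0,-61.9],"turn":-45}]'
```

```text
clock: 2.6
ee_pos: [0.4719, -0.1219, 0.2481]
eef_rot: [-89.9, 0.0, 29.8]
contact_force: [-0.7, 0.6, 0.9]
grip_width: 0.0001
```

```bash
python3 -m pendant '[{"hand":0,"delta_pos":[0,5,0],"turn":0},{"hand":0,"delta_pos":[0,10,0],"turn":0},{"hand":0,"delta_pos":[0,12.5,0],"turn":0},{"hand":0,"delta_pos":[0,12.5,0],"turn":0},{"hand":0,"delta_pos":[0,12.5,0],"turn":0}]'; python3 - <<'E'
from h import *
p,d=snapshot("top"); crop(p,215,145,130,110,6,"pics/c3.png")
p,d=snapshot("scene"); crop(p,170,135,130,110,6,"pics/c4.png")
E
```

```text
clock: 3.1
ee_pos: [0.472, -0.1197, 0.1241]
eef_rot: [-90.0, -0.0, 30.0]
contact_force: [0.2, 0.2, 0.1]
grip_width: 0.0002
```

View pics/c3.png

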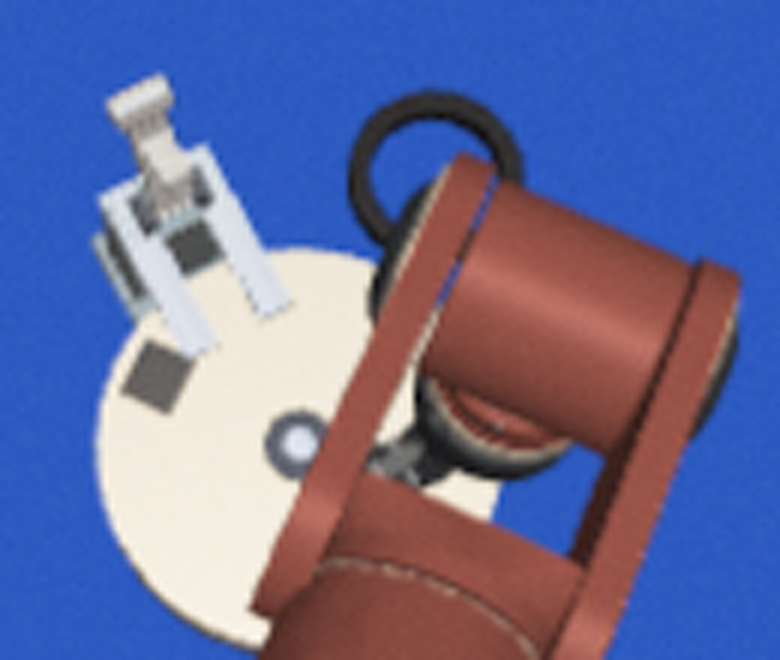

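View pics/c4.png

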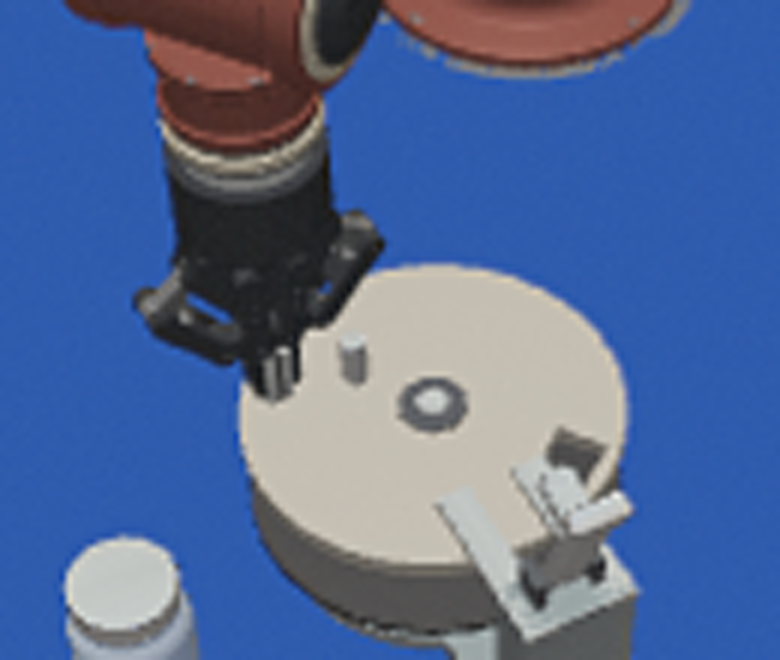

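```bash
python3 -m pendant '[{"hand":0,"delta_pos":[0,0,0.6],"turn":0},{"hand":0,"delta_pos":[0,0,1.5],"turn":0},{"hand":0,"delta_pos":[0,0,2.6],"turn":0},{"hand":0,"delta_pos":[0,0,3.9],"turn":0},{"hand":0,"delta_pos":[0,0,5.3],"turn":0},{"hand":0,"delta_pos":[0,0,6.8],"turn":0},{"hand":0,"delta_pos":[0,0,8.2],"turn":0},{"hand":0,"delta_pos":[0,-3,8.2],"turn":0},{"hand":0,"delta_pos":[0,-8,8],"turn":0},{"hand":0,"delta_pos":[0,-8,8],"turn":0}]'; python3 - <<'E'
from h import *
for i in range(3):
    p,d=snapshot("scene"); crop(p,170,135,130,110,3,f"pics/s{i}.png"); print(manip.get_obs()["clock"])
import cv2
cv2.imwrite("pics/s.png",np.hstack([cv2.imread(f"pics/s{i}.png") for i in (0,2)]))
E
```

```text
clock: 4.2
ee_pos: [0.4352, -0.0516, 0.2108]
eef_rot: [-90.5, -0.5, 30.0]
contact_force: [1.8, 0.3, 1.2]
grip_width: -0.0005
4.25
4.3
4.35
```

View pics/s.png

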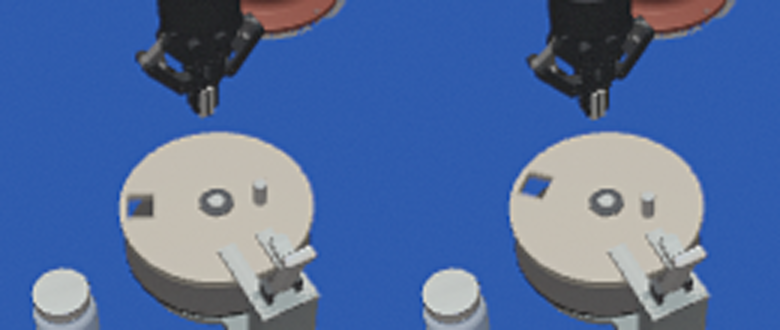

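```bash
python3 -m pendant '[{"hand":0,"delta_pos":[-3,0,-0.5],"turn":0},{"hand":0,"delta_pos":[-5.8,0,-1],"turn":0},{"hand":0,"delta_pos":[-5.8,3,-1],"turn":0},{"hand":0,"delta_pos":[-5.8,6,-1],"turn":0},{"hand":0,"delta_pos":[-5.8,6.8,-1],"turn":0},{"hand":0,"delta_pos":[-5.8,6.8,-1],"turn":0},{"hand":0,"delta_pos":[-5.8,6.8,-1],"turn":0},{"hand":0,"delta_pos":[-5.8,6.8,-1],"turn":0},{"hand":0,"delta_pos":[-5.8,6.8,-1],"turn":0},{"hand":0,"delta_pos":[-5.8,6.8,-1],"turn":0},{"hand":0,"delta_pos":[-5.8,6.8,-1],"turn":0},{"hand":0,"delta_pos":[-5.8,6.8,-1],"turn":0},{"hand":0,"delta_pos":[-5.8,6.8,-1],"turn":0},{"hand":0,"delta_pos":[-5.8,6.8,-1],"turn":0},{"hand":0,"delta_pos":[-5.8,6.8,-1],"turn":0},{"hand":0,"delta_pos":[-5.8,6.8,-1],"turn":0}]'; python3 - <<'E'
from h import *
for i in range(5):
    p,d=snapshot("scene"); crop(p,170,135,130,110,3,f"pics/t{i}.png"); o=manip.get_obs();print(o["clock"],o["contact_force"],o["ee_pos"])
import cv2
cv2.imwrite("pics/t.png",np.hstack([cv2.imread(f"pics/t{i}.png") for i in (0,4)]))
E
```

```text
clock: 5.95
ee_pos: [0.3866, -0.089, 0.1352]
eef_rot: [-90.0, 0.0, 29.9]
contact_force: [-0.6, 0.3, -0.4]
grip_width: 0.0001
6.0 [-0.08322719  0.22697765  0.71023164] [ 0.38661291 -0.08903975  0.13527448]
6.05 [-0.51120126  0.41386277  0.08780366] [ 0.38662689 -0.08902916  0.13528573]
6.1 [-0.41299341 -0.41631023  0.0556364 ] [ 0.38663234 -0.08904093  0.1353004 ]
6.15 [-0.78644707 -0.24857556 -0.57479989] [ 0.38662267 -0.08904235  0.13529425]
6.2 [-0.71721971 -0.31003756 -0.24432472] [ 0.38662387 -0.08900288  0.13528692]
```

View pics/t.png

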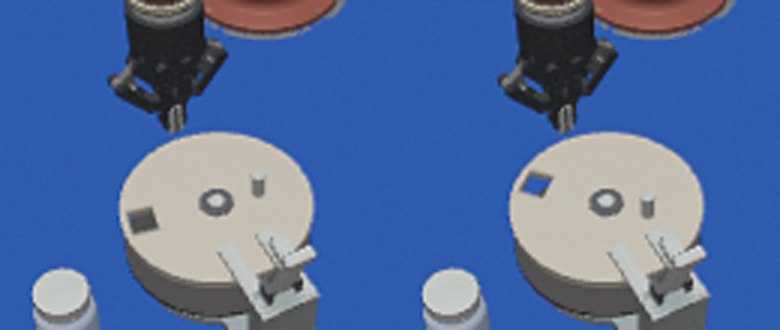

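```bash
python3 -m pendant '[{"hand":0,"delta_pos":[0,1.2,0],"turn":0},{"hand":0,"delta_pos":[0,1.7,0],"turn":0},{"hand":0,"delta_pos":[0,1.9,0],"turn":0},{"hand":0,"delta_pos":[0,2.05,0],"turn":0},{"hand":0,"delta_pos":[0,2.05,0],"turn":0}]'; python3 - <<'E'
from h import *
for i in range(5):
    p,d=snapshot("scene"); crop(p,170,135,130,110,3,f"pics/u{i}.png"); o=manip.get_obs();print(o["clock"],o["contact_force"],o["ee_pos"])
import cv2
cv2.imwrite("pics/u.png",np.hstack([cv2.imread(f"pics/u{i}.png") for i in (0,4)]))
E
```

```text
clock: 6.7
ee_pos: [0.3868, -0.0893, 0.115]
eef_rot: [-90.0, -0.0, 29.9]
contact_force: [-1.3, -0.5, 3.1]
grip_width: 0.0001
6.75 [-1.38559838 -0.98940361  1.56966254] [ 0.38680804 -0.08923348  0.11502275]
6.8 [-0.92587911 -0.68644955  1.99340236] [ 0.38676622 -0.08917588  0.11501526]
6.85 [-1.336855   -0.68244555  1.28079346] [ 0.38676506 -0.08917055  0.11501174]
6.9 [-1.57954902 -0.62830642  1.74486866] [ 0.38673327 -0.08913805  0.11498308]
6.95 [-1.49708963 -1.55043873  2.8028367 ] [ 0.38675298 -0.08912566  0.1150198 ]
```

View pics/u.png

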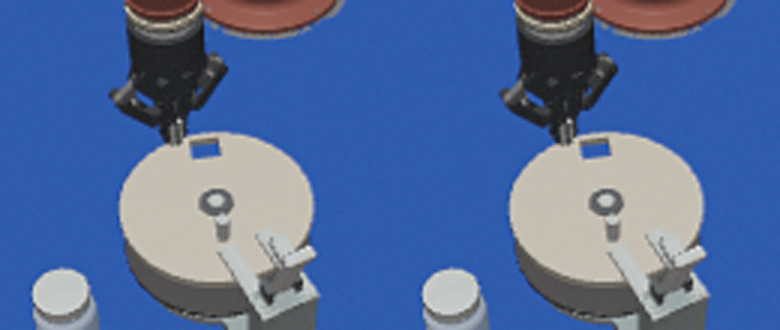

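```bash
python3 -m pendant '[{"hand":0,"delta_pos":[0,-2,0],"turn":0},{"hand":4,"delta_pos":[0,-6,0],"turn":0},{"hand":4,"delta_pos":[0,-6,0],"turn":0}]'; cat >> h.py <<'E'
A=np.array([.4733,-.0385]); TH=np.radians(30)
def rf(P):
    d=np.array(P)[:2]-A; c,s=np.cos(TH),np.sin(TH)
    return np.array([d[0]*c+d[1]*s,-d[0]*s+d[1]*c])
def wf(X,Z,z):
    c,s=np.cos(TH),np.sin(TH); return [A[0]+X*c-Z*s,A[1]+X*s+Z*c,z]
def overlay(p,cam,b,phi,name):
    im=cv2.resize(p[b[1]:b[1]+110,b[0]:b[0]+130],None,fx=6,fy=6,interpolation=cv2.INTER_CUBIC)
    def dr(pts,col):
        q=(proj(cam,pts)-np.array(b)+.5)*6-.5
        cv2.polylines(im,[np.round(q).astype(int)],False,col,1)
    c,s=np.cos(phi),np.sin(phi)
    R=lambda X,Z,z:wf(X*c-Z*s,X*s+Z*c,z)
    dr([R(.064,.016,.098),R(.092,.016,.098),R(.092,-.016,.098),R(.064,-.016,.098),R(.064,.016,.098)],(0,0,255))
    dr([R(-.045+.007*np.cos(t),.007*np.sin(t),.128) for t in np.linspace(0,6.3,20)],(0,0,255))
    cv2.imwrite(name,im)
E
python3 - <<'E'
from h import *
p,d=snapshot("scene"); cv2.imwrite("pics/v.png",p)
g=lambda x,y:(170+x/3-.33,135+y/3-.33)
P=at_z("scene",g(223,218),.128);H=at_z("scene",g(205,148),.098)
for q in (P,H): r=rf(q); print(r,np.hypot(*r),np.degrees(np.arctan2(r[1],r[0])))
a=np.arctan2(*rf(H)[::-1]);print(a); overlay(p,"scene",(170,135),a,"pics/v1.png")
o=manip.get_obs();print(o["clock"],o["ee_pos"])
E
```

```text
clock: 7.25
ee_pos: [0.3895, -0.0901, 0.1802]
eef_rot: [-90.4, -0.4, 30.0]
contact_force: [0.5, -1.1, 0.9]
grip_width: 0.0279
[ 0.04190872 -0.01405535] 0.04420286685430928 -18.540423079298545
[-0.07450403  0.02419972] 0.07833567146668194 162.0056429614772
2.827531876488154
7.3 [ 0.3884459  -0.08962824  0.17780257]
```

View pics/v1.png

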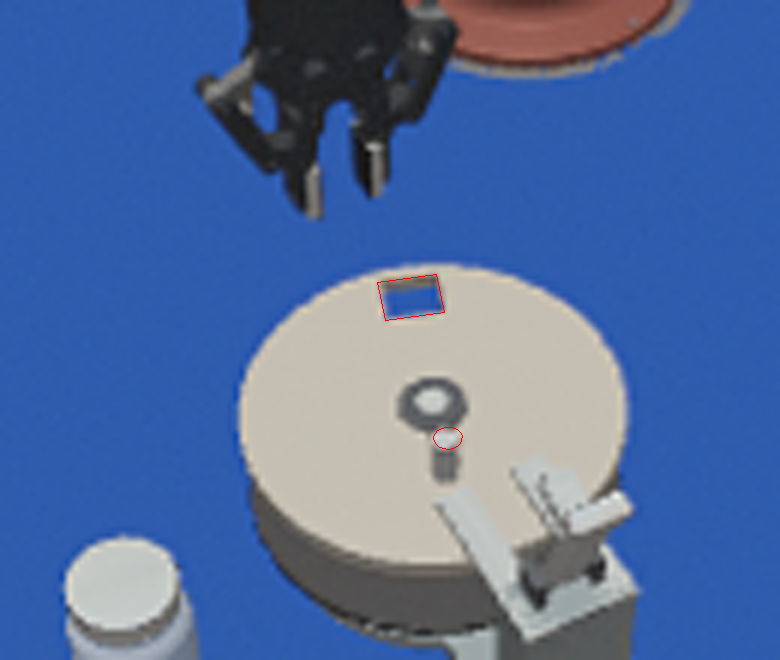

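```bash
python3 -m pendant '[{"hand":4,"delta_pos":[4.8,0,-0.5],"turn":0},{"hand":4,"delta_pos":[9.6,0,-1],"turn":0},{"hand":4,"delta_pos":[14.2,0,-1.4],"turn":0},{"hand":4,"delta_pos":[14.2,0,-1.4],"turn":0},{"hand":4,"delta_pos":[14.2,0,-1.4],"turn":0}]'; python3 - <<'E'
from h import *
p,d=snapshot("scene"); crop(p,170,135,130,110,6,"pics/w.png")
o=manip.get_obs();print(o["clock"],o["ee_pos"],rf(o["ee_pos"]))
E
```

```text
clock: 7.8
ee_pos: [0.5162, -0.0296, 0.1727]
eef_rot: [-89.8, 0.2, 30.0]
contact_force: [0.0, -0.6, -0.3]
grip_width: 0.0402
7.85 [ 0.51578721 -0.0300115   0.17323748] [ 0.04103925 -0.01389235]
```

View pics/w.png

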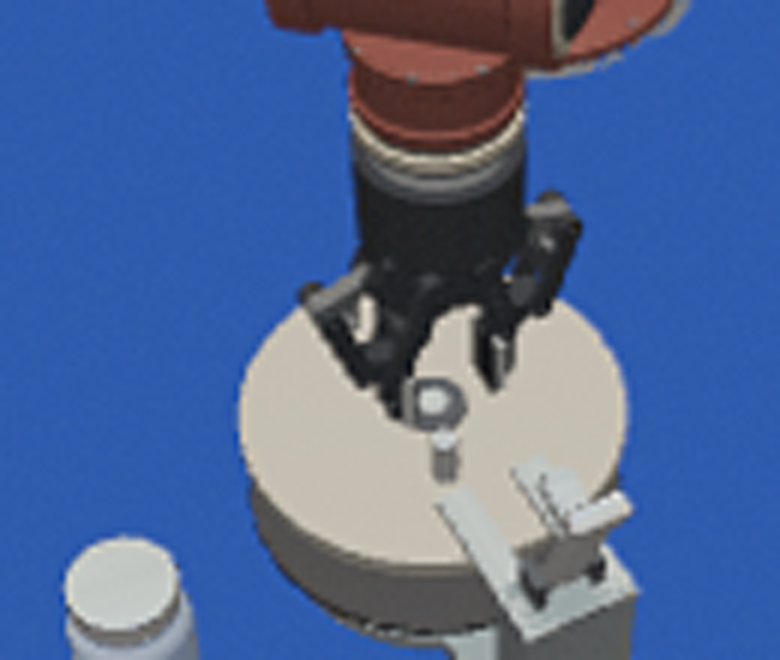

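```bash
python3 -m pendant '[{"hand":4,"delta_pos":[0,3,0],"turn":0},{"hand":4,"delta_pos":[0,5.1,0],"turn":0},{"hand":4,"delta_pos":[0,5.1,0],"turn":0},{"hand":1,"delta_pos":[0,5.1,0],"turn":0},{"hand":1,"delta_pos":[0,5.1,0],"turn":0},{"hand":1,"delta_pos":[0,5.1,0],"turn":0},{"hand":1,"delta_pos":[0,5.1,0],"turn":0},{"hand":1,"delta_pos":[0,5.1,0],"turn":0}]' 20; python3 - <<'E'
from h import *
p,d=snapshot("scene"); crop(p,170,135,130,110,6,"pics/x.png")
o=manip.get_obs();print(o["clock"],o["ee_pos"],rf(o["ee_pos"]),o["contact_force"],o["grip_width"])
E
```

```text
clock: 8.65
ee_pos: [0.5173, -0.0307, 0.1255]
eef_rot: [-90.1, -0.0, 30.0]
contact_force: [-4.0, -1.5, 5.8]
grip_width: 0.013
8.7 [ 0.5172511  -0.03073252  0.12541395] [ 0.04194651 -0.01524872] [-2.69538916 -1.56553456  5.63650605] 0.013065707072050431
```

View pics/x.png

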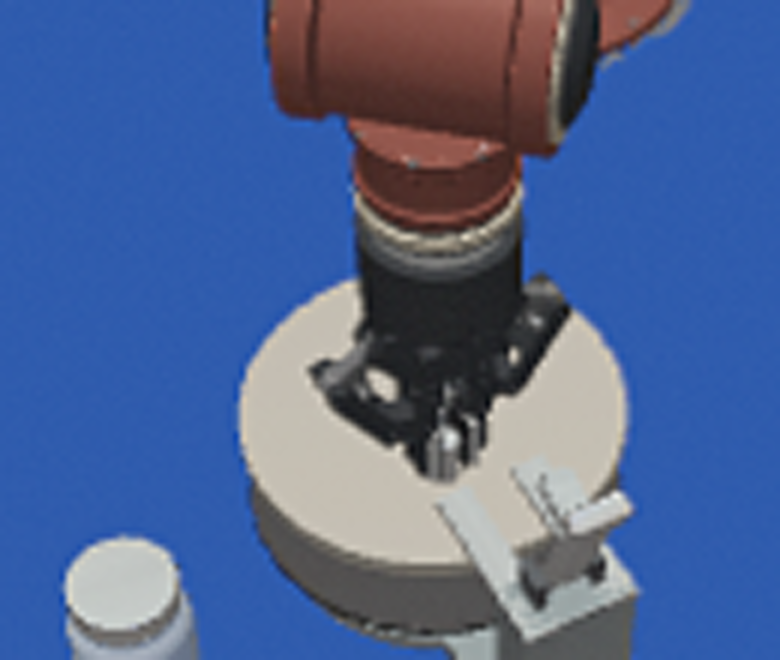

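```bash
python3 -m pendant '[{"hand":1,"delta_pos":[-0.3,0,-0.85],"turn":0},{"hand":1,"delta_pos":[-0.75,0,-1.49],"turn":0},{"hand":1,"delta_pos":[-1.31,0,-2.05],"turn":0},{"hand":1,"delta_pos":[-1.95,0,-2.5],"turn":0},{"hand":1,"delta_pos":[-2.66,0,-2.83],"turn":0},{"hand":1,"delta_pos":[-3.42,0,-3.03],"turn":0},{"hand":1,"delta_pos":[-4.2,0,-3.1],"turn":0},{"hand":1,"delta_pos":[-4.98,0,-3.03],"turn":0},{"hand":1,"delta_pos":[-5.74,0,-2.83],"turn":0},{"hand":1,"delta_pos":[-6.45,0,-2.5],"turn":0},{"hand":1,"delta_pos":[-7.09,0,-2.05],"turn":0},{"hand":1,"delta_pos":[-7.65,0,-1.49],"turn":0},{"hand":1,"delta_pos":[-8.1,0,-0.85],"turn":0},{"hand":1,"delta_pos":[-8.43,0,-0.14],"turn":0},{"hand":1,"delta_pos":[-8.63,0,0.62],"turn":0},{"hand":1,"delta_pos":[-8.7,0,1.2],"turn":0},{"hand":1,"delta_pos":[-8.7,0,1.4],"turn":0},{"hand":1,"delta_pos":[-8.7,0,1.4],"turn":0},{"hand":1,"delta_pos":[-8.7,0,1.4],"turn":0}]'; python3 - <<'E'
from h import *
p,d=snapshot("scene"); overlay(p,"scene",(170,135),0,"pics/y.png")
p,d=snapshot("top"); overlay(p,"top",(215,145),0,"pics/y2.png")
o=manip.get_obs();print(o["clock"],o["ee_pos"],rf(o["ee_pos"]),o["contact_force"],o["grip_width"])
E
```

```text
clock: 10.6
ee_pos: [0.432, -0.0637, 0.1247]
eef_rot: [-90.1, 0.5, 30.0]
contact_force: [-11.0, -7.4, 14.9]
grip_width: 0.0128
10.7 [ 0.43198438 -0.0637468   0.12469023] [-0.04840378 -0.00120656] [-10.18780351  -5.60828043  14.63463852] 0.013177684389647901
```

View pics/y.png

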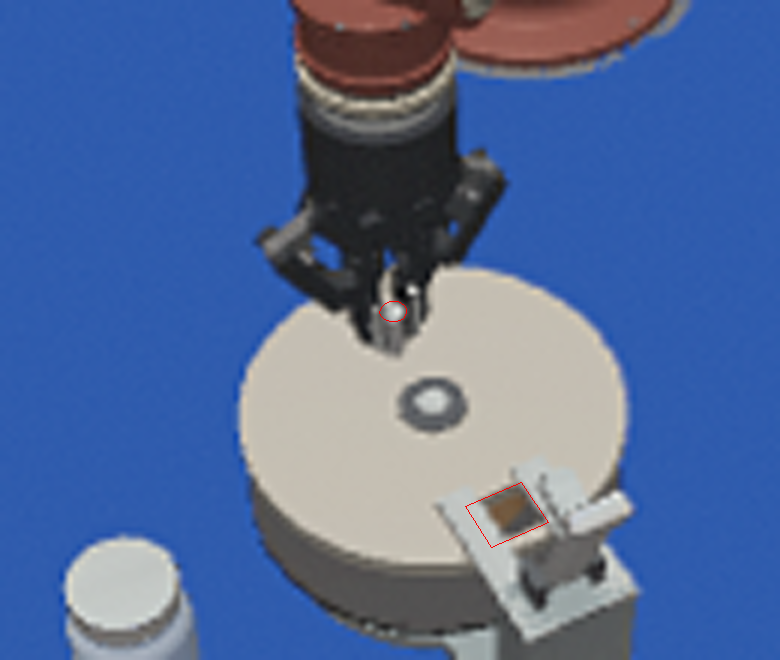

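View pics/y2.png

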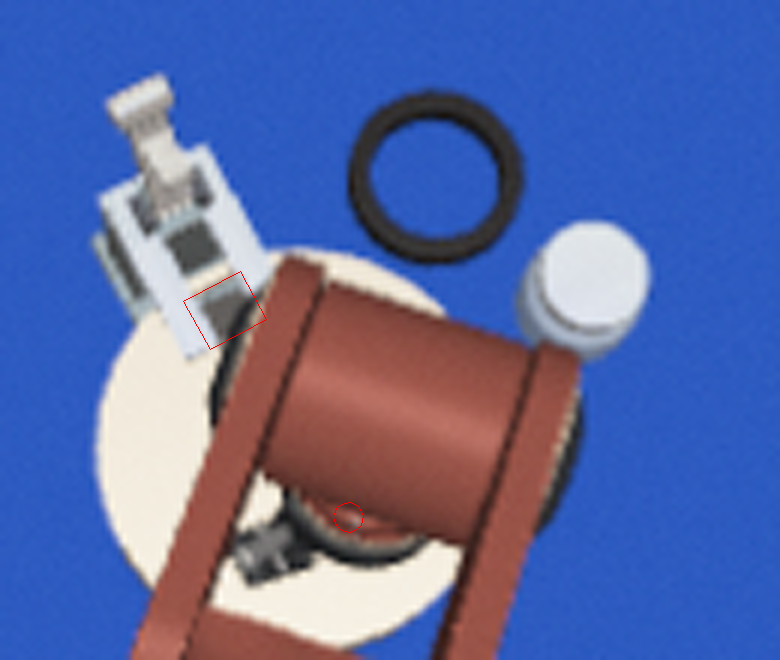

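```bash
python3 -m pendant '[{"hand":1,"delta_pos":[-0.2,-0.08,0.12],"turn":0},{"hand":1,"delta_pos":[-0.2,-0.08,0.12],"turn":0},{"hand":1,"delta_pos":[-0.2,-0.08,0.12],"turn":0},{"hand":1,"delta_pos":[-0.2,-0.08,0.12],"turn":0}]'; python3 - <<'E'
from h import *
o=manip.get_obs();print(o["clock"],o["ee_pos"],rf(o["ee_pos"]),o["contact_force"],o["grip_width"])
E
```

```text
clock: 11.1
ee_pos: [0.431, -0.0626, 0.1247]
eef_rot: [-90.1, 0.2, 29.9]
contact_force: [-2.5, -3.6, 5.7]
grip_width: 0.013
11.1 [ 0.43095466 -0.06257672  0.12468767] [-0.0487105   0.00032162] [-2.52869278 -3.57610214  5.65393192] 0.012965123037432805
```

```bash
python3 -m pendant '[{"hand":2,"delta_pos":[0,0,0],"turn":0},{"hand":3.5,"delta_pos":[0,0,0],"turn":0},{"hand":3.5,"delta_pos":[0,0,0],"turn":0},{"hand":3.5,"delta_pos":[0,0,0],"turn":0},{"hand":3.5,"delta_pos":[0,-2,0],"turn":0},{"hand":3.5,"delta_pos":[0,-5,0],"turn":0},{"hand":3.5,"delta_pos":[-3,-10,0],"turn":0},{"hand":3.5,"delta_pos":[-6,-12,0],"turn":0},{"hand":3.5,"delta_pos":[-6,-12,0],"turn":0}]'; python3 - <<'E'
from h import *
p,d=snapshot("scene"); overlay(p,"scene",(170,135),0,"pics/z.png")
p,d=snapshot("top"); overlay(p,"top",(215,145),0,"pics/z2.png")
o=manip.get_obs();print(o["clock"],o["ee_pos"],rf(o["ee_pos"]),o["contact_force"],o["grip_width"],o["q"])
E
```

```text
clock: 12.0
ee_pos: [0.3804, -0.0933, 0.2499]
eef_rot: [-90.5, -0.3, 29.8]
contact_force: [0.8, 0.4, 0.3]
grip_width: 0.0348
12.1 [ 0.38009152 -0.09169337  0.24509239] [-0.10731759  0.00053743] [-0.49997166  1.31925315 -0.32910209] 0.03497161219941214 [-2.45179538e+01 -3.22080947e+01  1.21784923e+02  2.27573437e-02
  9.03033055e+01 -1.44397621e+02]
```

View pics/z.png

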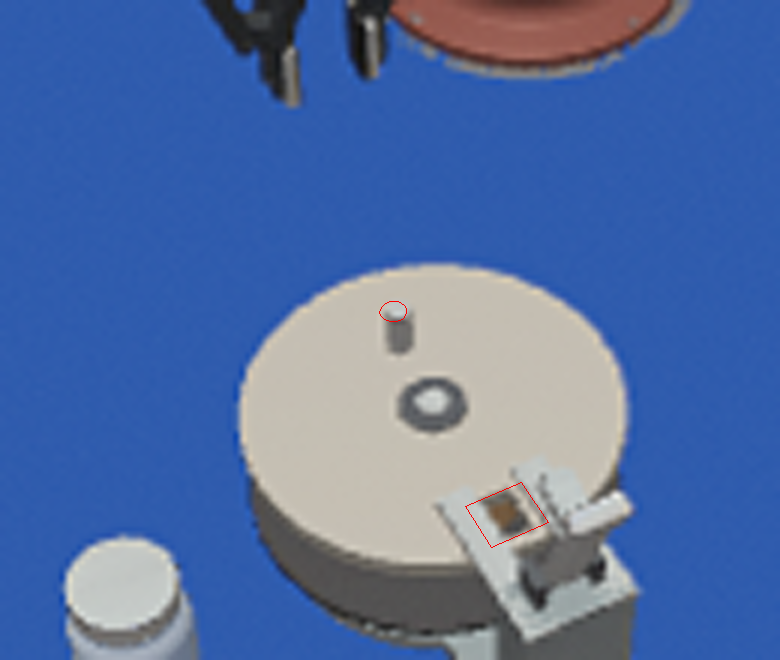

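View pics/z2.png

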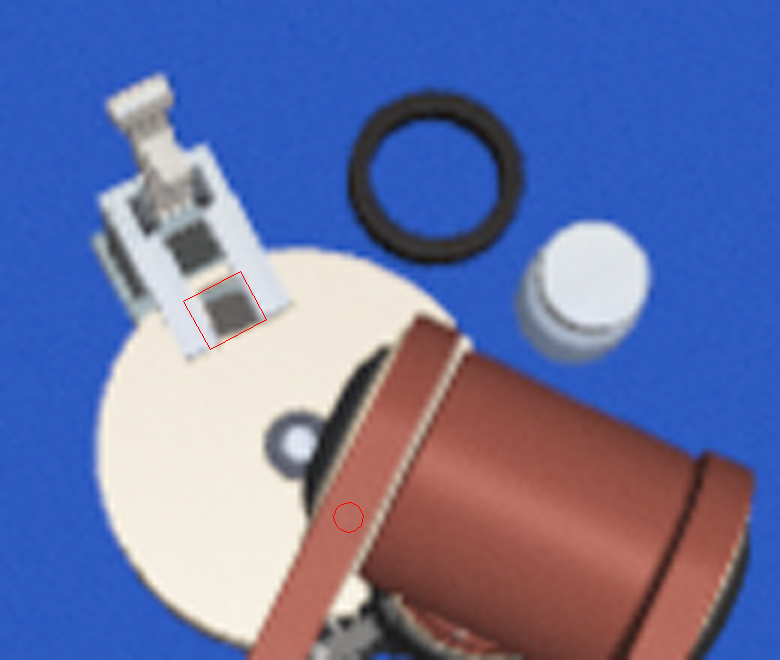

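```bash
python3 - <<'E'
from h import *
q0=proj("scene",[wf(-.045,0,.113)])[0]; print(q0)
for k in range(4):
    p,d=snapshot("scene")
    w=p[int(q0[1])-12:int(q0[1])+12,int(q0[0])-12:int(q0[0])+12].astype(int)
    m=(w[:,:,2]-w[:,:,0]<6)  # greyer than cream
    ys,xs=np.nonzero(m); print(manip.get_obs()["clock"],xs.mean()+int(q0[0])-12,ys.mean()+int(q0[1])-12,m.sum())
for z in (-.003,0,.003): print(z,proj("scene",[wf(-.045,z,.113)])[0])
p2,_=snapshot("top")
crop(p2,235,180,35,30,20,"pics/a2.png");crop(p,225,165,60,60,12,"pics/a1.png")
E
```

```text
[235.22649493 189.62950967]
12.15 234.57241379310344 183.78620689655173 145
12.2 234.57241379310344 183.78620689655173 145
12.25 234.57241379310344 183.78620689655173 145
12.3 234.57241379310344 183.78620689655173 145
-0.003 [234.36646901 189.97141032]
0 [235.22649493 189.62950967]
0.003 [236.08518614 189.28813144]
```

View pics/a1.png

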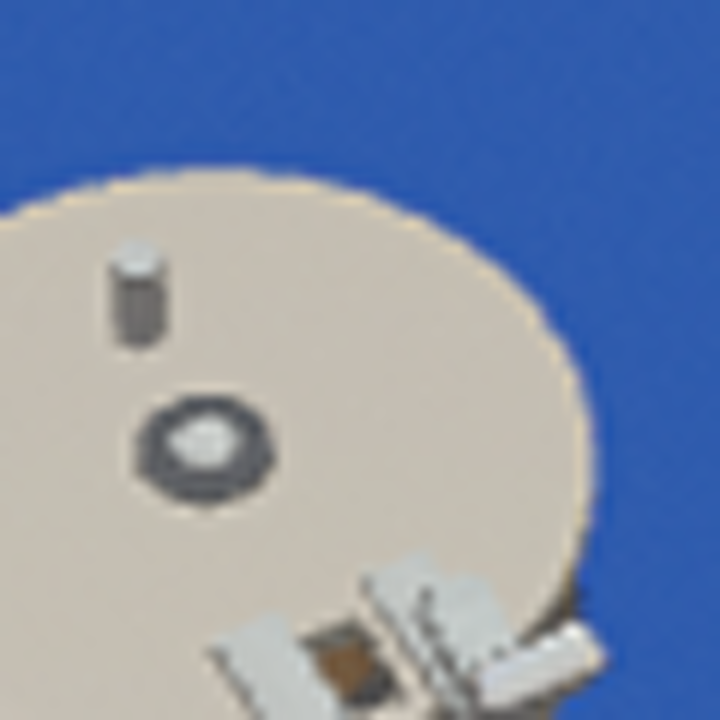

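View pics/a2.png

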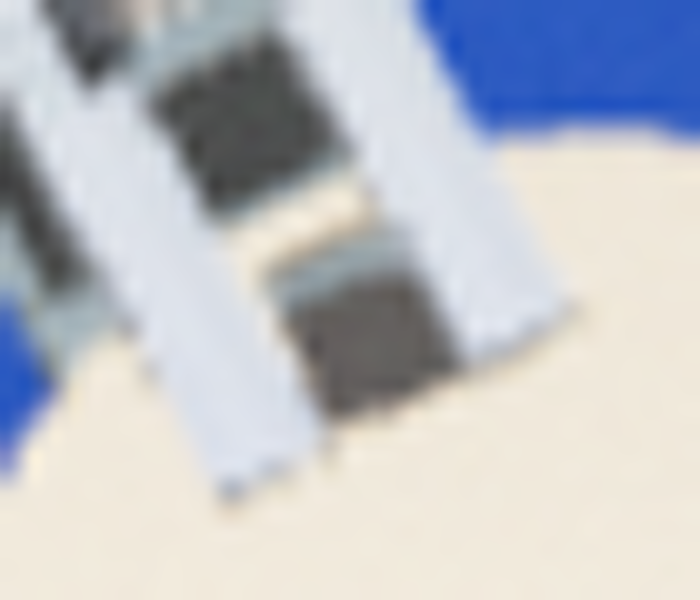

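```bash
python3 - <<'E'
from h import *
g=lambda x,y:(235+(x+.5)/20-.5,180+(y+.5)/20-.5)
for n,q,z in [("hole L far",(268,280),.098),("hole L",(290,315),.098),("hole L near",(325,418),.098),("cheekL inner tip",(322,440),.11),("cheekR inner tip",(465,368),.11),("cheekR outer tip",(575,312),.11),("cheekL outer tip",(215,490),.11)]:
    print(n,rf(at_z("top",g(*q),z))*1000)
s=lambda x,y:(225+(x+.5)/12-.5,165+(y+.5)/12-.5)
for n,q,z in [("peg top",(138,258),.128),("peg top naive c of base",(139,335),.098),("nut",(206,440),.106),("cheekL tip in corner",(300,638),.104)]:
    print(n,rf(at_z("scene",s(*q),z))*1000)
print(-get_calibration("top")["R"].T@get_calibration("top")["t"])
E
```

```text
hole L far [91.22438264  7.01351448]
hole L [84.90485973  6.65182115]
hole L near [68.48133689  9.50953084]
cheekL inner tip [63.35249676 12.87073262]
cheekR inner tip [ 63.01737932 -10.948264  ]
cheekR outer tip [ 62.83961874 -29.3982425 ]
cheekL outer tip [64.11686833 30.34368371]
peg top [-44.91460624   3.37763216]
peg top naive c of base [-45.14400732   2.64206749]
nut [ 1.18822085 -1.24028676]
cheekL tip in corner [67.41038459 -9.29230423]
[0.27557264 0.00476454 1.18782651]
```

```bash
python3 -m pendant '[{"hand":3.5,"delta_pos":[3,2,0],"turn":0},{"hand":3.5,"delta_pos":[6,6,0],"turn":0},{"hand":3.5,"delta_pos":[6,9,0],"turn":0},{"hand":3.5,"delta_pos":[6,11.8,0],"turn":0},{"hand":3.5,"delta_pos":[6,11.8,0],"turn":0},{"hand":3.5,"delta_pos":[6,11.8,0],"turn":0},{"hand":1,"delta_pos":[6,11.8,0],"turn":0},{"hand":1,"delta_pos":[6,11.8,0],"turn":0},{"hand":1,"delta_pos":[6,11.8,0],"turn":0},{"hand":1,"delta_pos":[6,11.8,0],"turn":0},{"hand":1,"delta_pos":[6,11.8,-0.2],"turn":0},{"hand":1,"delta_pos":[6,11.8,-0.45],"turn":0},{"hand":1,"delta_pos":[6,11.8,-0.45],"turn":0},{"hand":1,"delta_pos":[6,11.8,-0.45],"turn":0},{"hand":1,"delta_pos":[6,11.8,-0.45],"turn":0}]'; python3 - <<'E'
from h import *
p2,_=snapshot("top")
crop(p2,235,180,35,30,20,"pics/b2.png")
o=manip.get_obs();print(o["clock"],o["ee_pos"],rf(o["ee_pos"]),o["contact_force"],o["grip_width"])
E
```

```text
clock: 13.85
ee_pos: [0.4348, -0.0656, 0.1284]
eef_rot: [-90.0, -0.1, 30.0]
contact_force: [-3.5, 1.7, 6.8]
grip_width: 0.0127
13.9 [ 0.43481398 -0.06556892  0.12841985] [-0.04686433 -0.00419936] [-4.10607035  1.34931365  7.57917659] 0.012469183616034265
```

View pics/b2.png

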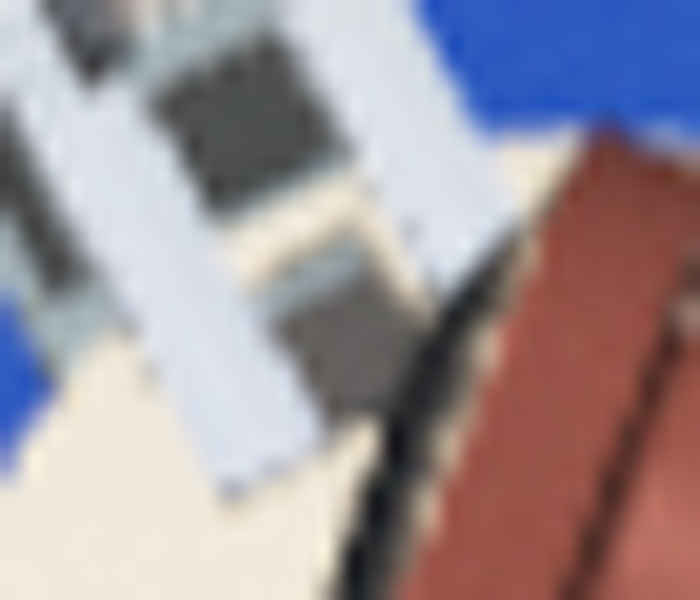

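```bash
python3 - <<'E'
from h import *
g=lambda x,y:(235+(x+.5)/20-.5,180+(y+.5)/20-.5)
for q in [(360,232),(390,275),(425,305)]: print(rf(at_z("top",g(*q),.098))*1000)
for q in [(350,175),(435,300)]: print("cheekR inner top",rf(at_z("top",g(*q),.110))*1000)
E
```

```text
[91.27545972 -8.67885414]
[83.290754   -9.49505492]
[ 76.74039398 -11.92355722]
cheekR inner top [97.03975828 -9.91779715]
cheekR inner top [ 74.22180346 -11.96199096]
```

```bash
python3 -m pendant '[{"hand":1,"delta_pos":[-0.1,0,0.1],"turn":0},{"hand":1,"delta_pos":[-0.1,0,0.22],"turn":0},{"hand":1,"delta_pos":[-0.1,0,0.22],"turn":0},{"hand":1,"delta_pos":[-0.1,0,0.22],"turn":0},{"hand":1,"delta_pos":[-0.1,0,0.22],"turn":0}]'; python3 - <<'E'
from h import *
p2,_=snapshot("top")
crop(p2,235,180,35,30,20,"pics/b3.png")
o=manip.get_obs();print(o["clock"],o["ee_pos"],rf(o["ee_pos"]),o["contact_force"],o["grip_width"])
E
```

```text
clock: 14.4
ee_pos: [0.4339, -0.0643, 0.1284]
eef_rot: [-90.2, -0.2, 29.9]
contact_force: [3.1, 0.9, 6.0]
grip_width: 0.0127
14.45 [ 0.43389266 -0.06435453  0.12844561] [-0.04705503 -0.00268701] [1.97623237 0.16890034 5.40382519] 0.012699401898654254
```

View pics/b3.png

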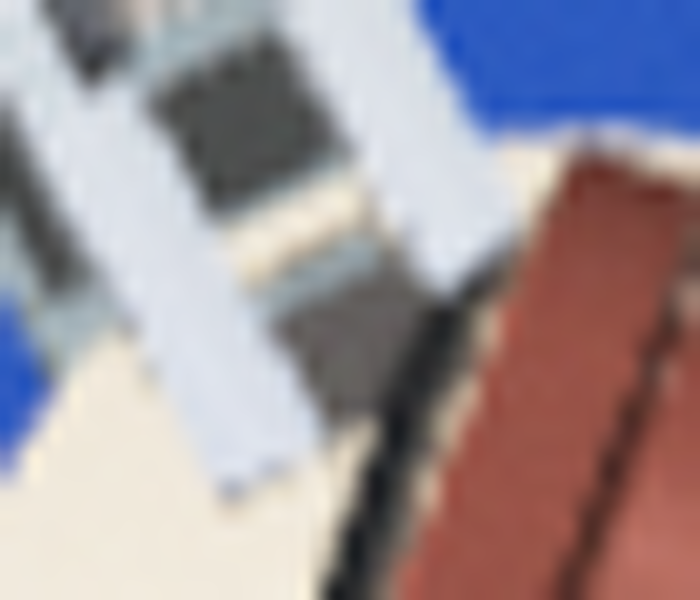

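```bash
python3 -m pendant '[{"hand":1,"delta_pos":[0,0,0.12],"turn":0},{"hand":1,"delta_pos":[0,0,0.12],"turn":0},{"hand":1,"delta_pos":[0,0,0.12],"turn":0},{"hand":2,"delta_pos":[0,0,0.12],"turn":0},{"hand":3.5,"delta_pos":[0,0,0.12],"turn":0},{"hand":3.5,"delta_pos":[0,0,0.12],"turn":0},{"hand":3.5,"delta_pos":[0,0,0.12],"turn":0},{"hand":3.5,"delta_pos":[0,-2,0.12],"turn":0},{"hand":3.5,"delta_pos":[0,-5,0.12],"turn":0},{"hand":0,"delta_pos":[-3,-10,0.12],"turn":0},{"hand":0,"delta_pos":[-6,-12,0.12],"turn":0},{"hand":0,"delta_pos":[-6,-12,0.12],"turn":0}]'; python3 - <<'E'
from h import *
p2,_=snapshot("top")
crop(p2,235,180,35,30,20,"pics/b4.png")
p,_=snapshot("scene");crop(p,225,165,60,60,12,"pics/b5.png")
o=manip.get_obs();print(o["clock"],o["ee_pos"],rf(o["ee_pos"]),o["contact_force"],o["grip_width"])
E
```

```text
clock: 15.65
ee_pos: [0.3799, -0.0948, 0.2518]
eef_rot: [-90.5, -0.3, 29.8]
contact_force: [0.6, -1.0, 0.4]
grip_width: 0.0002
15.75 [ 0.3796721  -0.09318266  0.24699137] [-0.10842547 -0.00054262] [-0.44206816 -0.68619218  0.25544763] 0.00013778076424349073
```

View pics/b4.png

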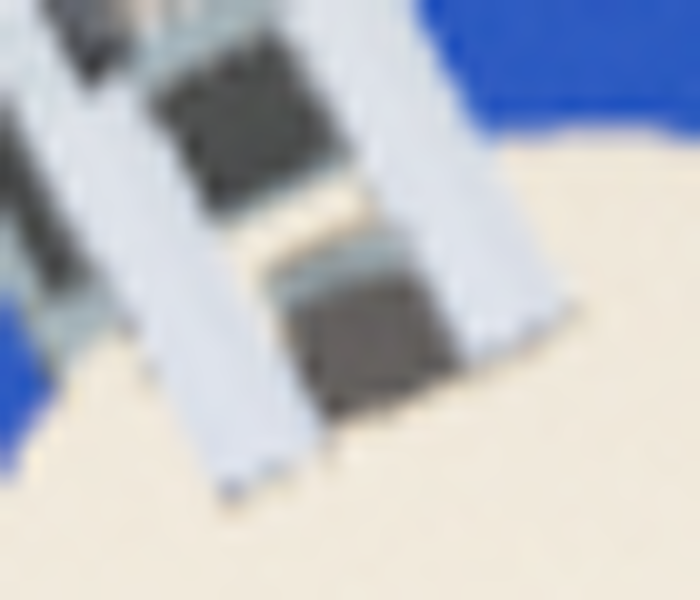

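View pics/b5.png

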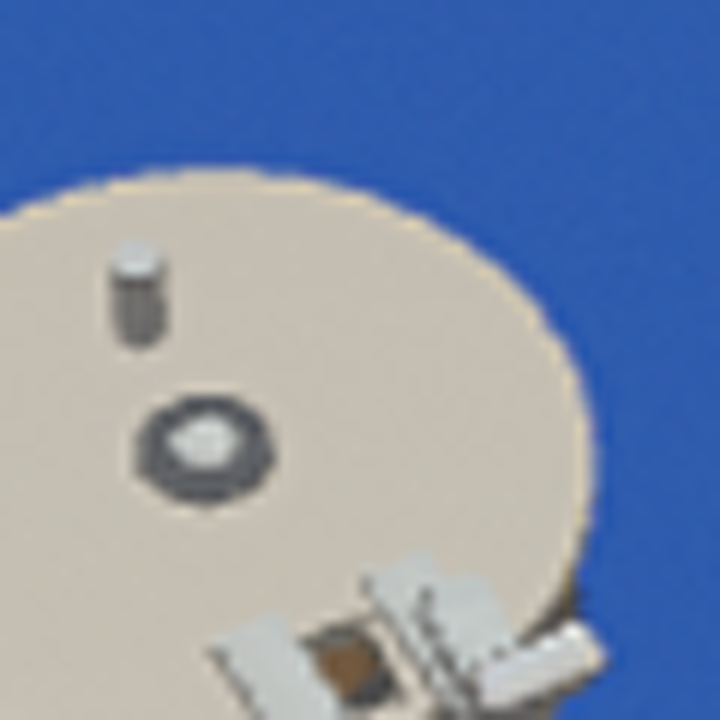

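```bash
python3 -m pendant '[{"hand":0,"delta_pos":[0.8,4,0.4],"turn":0},{"hand":0,"delta_pos":[0.8,8,0.4],"turn":0},{"hand":0,"delta_pos":[0.8,11.5,0.4],"turn":0},{"hand":0,"delta_pos":[0.8,11.5,0.4],"turn":0},{"hand":0,"delta_pos":[0.8,11.5,0.4],"turn":0},{"hand":0,"delta_pos":[0.8,11.5,0.4],"turn":0}]'; python3 - <<'E'
from h import *
o=manip.get_obs();print(o["clock"],o["ee_pos"],rf(o["ee_pos"]),o["contact_force"],o["grip_width"])
E
```

```text
clock: 16.35
ee_pos: [0.3857, -0.0857, 0.1332]
eef_rot: [-90.1, -0.1, 30.0]
contact_force: [0.2, -0.3, 0.3]
grip_width: 0.0
16.35 [ 0.38570319 -0.08570785  0.13323246] [-0.09946499  0.00291521] [ 0.20687087 -0.30452651  0.26589769] 3.991716027392488e-05
```

```bash
python3 -m pendant '[{"hand":0,"delta_pos":[0,1.2,0],"turn":0},{"hand":0,"delta_pos":[0,1.6,0],"turn":0},{"hand":0,"delta_pos":[0,1.75,0],"turn":0},{"hand":0,"delta_pos":[0,1.85,0],"turn":0},{"hand":0,"delta_pos":[0,1.88,0],"turn":0},{"hand":0,"delta_pos":[0,1.88,-0.15],"turn":0},{"hand":0,"delta_pos":[0,1.88,-0.3],"turn":0},{"hand":0,"delta_pos":[0,1.88,-0.45],"turn":0},{"hand":0,"delta_pos":[0,1.88,-0.6],"turn":0},{"hand":0,"delta_pos":[0,1.88,-0.75],"turn":0},{"hand":0,"delta_pos":[0,1.88,-0.75],"turn":0},{"hand":0,"delta_pos":[0,1.88,-0.75],"turn":0}]'; python3 - <<'E'
from h import *
p2,_=snapshot("top")
crop(p2,235,180,35,30,20,"pics/d4.png")
p,_=snapshot("scene");crop(p,225,165,60,60,12,"pics/d5.png")
o=manip.get_obs();print(o["clock"],o["ee_pos"],rf(o["ee_pos"]),o["contact_force"],o["grip_width"])
E
```

```text
clock: 17.55
ee_pos: [0.3895, -0.0929, 0.1149]
eef_rot: [-90.2, -0.1, 29.9]
contact_force: [-1.1, -1.3, 8.0]
grip_width: 0.0001
17.65 [ 0.38951785 -0.09295083  0.11492096] [-0.09978288 -0.00526473] [-1.45598923 -1.05781026  7.05305523] -7.3124540402923e-06
```

View pics/d4.png

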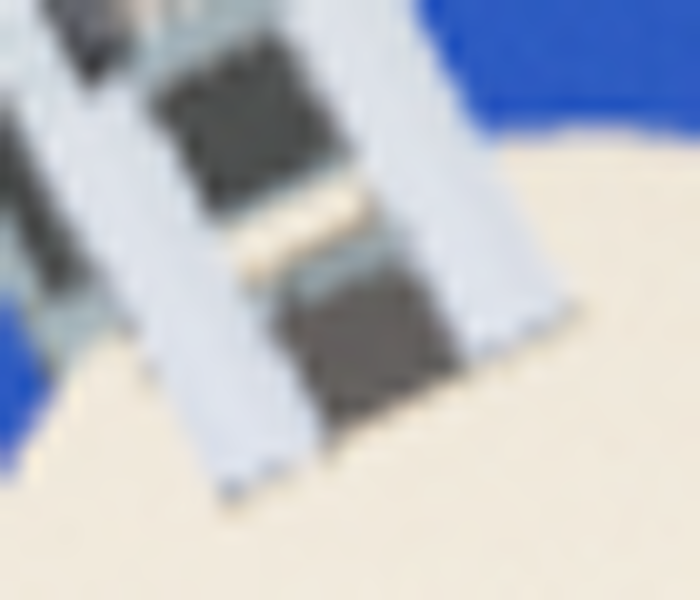

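View pics/d5.png

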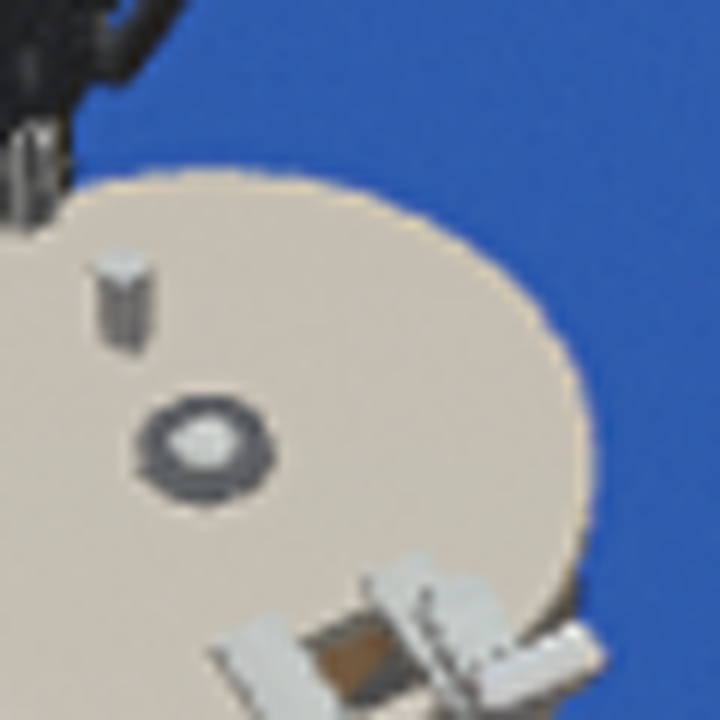

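```bash
python3 -m pendant '[{"hand":0,"delta_pos":[0,-0.1,0],"turn":0},{"hand":0,"delta_pos":[0,-0.4,0],"turn":0},{"hand":0,"delta_pos":[0,-2,0],"turn":0},{"hand":0,"delta_pos":[0,-6,0],"turn":0},{"hand":0,"delta_pos":[0,-11,0],"turn":0},{"hand":0,"delta_pos":[0,-14,0],"turn":0},{"hand":0,"delta_pos":[0,-14,0],"turn":0}]'; python3 - <<'E'
from h import *
p2,_=snapshot("top")
crop(p2,235,180,35,30,20,"pics/e4.png")
p,_=snapshot("scene");crop(p,225,165,60,60,12,"pics/e5.png")
s=lambda x,y:(225+(x+.5)/12-.5,165+(y+.5)/12-.5)
print(rf(at_z("scene",s(124,262),.128))*1000, rf(at_z("scene",s(206,440),.104))*1000)
o=manip.get_obs();print(o["clock"],o["ee_pos"],rf(o["ee_pos"]),o["contact_force"],o["grip_width"])
E
```

```text
clock: 18.35
ee_pos: [0.3904, -0.0929, 0.2587]
eef_rot: [-90.5, -0.3, 29.9]
contact_force: [0.7, 0.1, 0.0]
grip_width: 0.0002
[-45.38722965  -0.42099877] [-0.31631542 -0.51539187]
18.45 [ 0.38843584 -0.09200062  0.25314501] [-0.10024483 -0.00390082] [-0.86039388  0.24750985 -0.6873613 ] -0.0002719343293311568
```

View pics/e4.png

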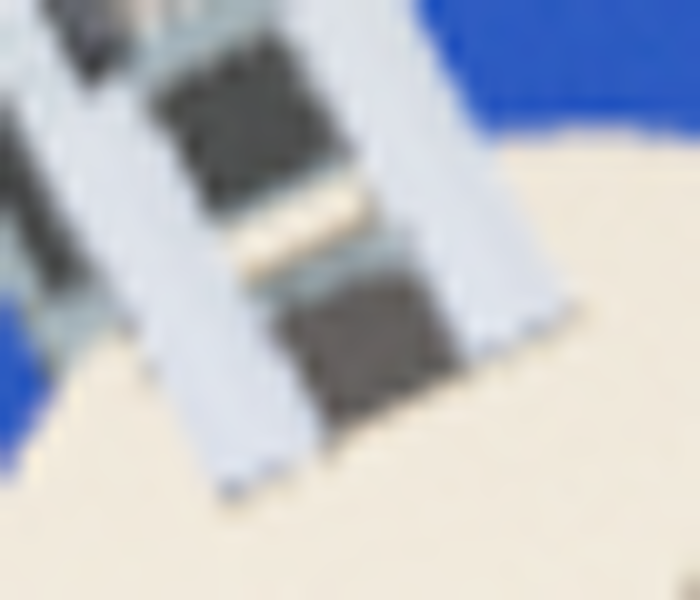

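View pics/e5.png

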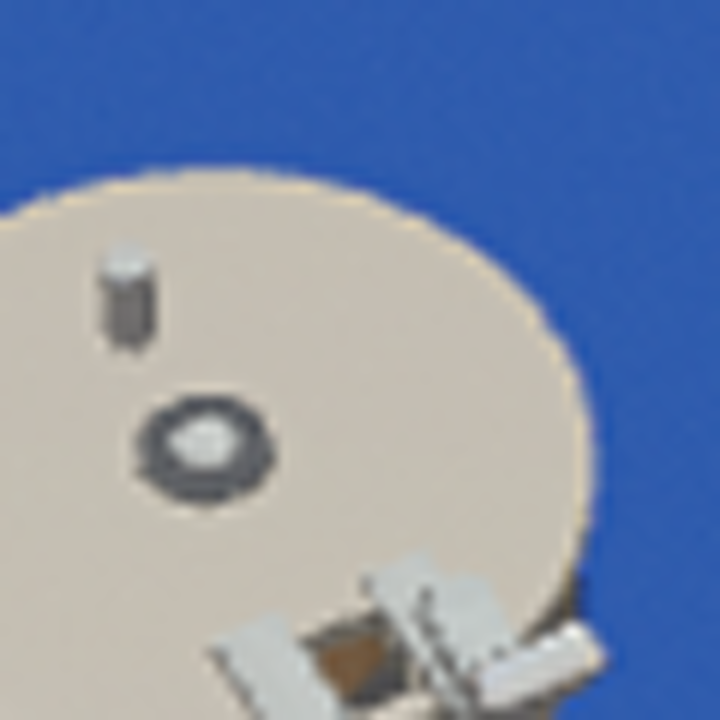

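```bash
python3 -m pendant '[{"hand":0,"delta_pos":[3,-3,0.4],"turn":0},{"hand":0,"delta_pos":[7.5,-4,0.4],"turn":0},{"hand":0,"delta_pos":[12,-4,0.4],"turn":0},{"hand":0,"delta_pos":[16.5,-4,0.4],"turn":0},{"hand":0,"delta_pos":[21,-4,0.4],"turn":0},{"hand":0,"delta_pos":[25.5,-4,0.4],"turn":0},{"hand":0,"delta_pos":[30,-4,0.4],"turn":0},{"hand":0,"delta_pos":[30,-4,0.4],"turn":0},{"hand":0,"delta_pos":[30,-4,0.4],"turn":0},{"hand":0,"delta_pos":[30,-4,0.4],"turn":0}]'; python3 - <<'E'
from h import *
p,_=snapshot("scene");crop(p,190,120,110,110,6,"pics/f5.png")
o=manip.get_obs();print(o["clock"],o["ee_pos"],rf(o["ee_pos"]),o["contact_force"],o["grip_width"])
E
```

```text
clock: 19.45
ee_pos: [0.6452, 0.0609, 0.2912]
eef_rot: [-89.9, 0.1, 29.9]
contact_force: [1.0, -0.5, 0.4]
grip_width: -0.0
19.5 [0.64526859 0.06067598 0.29213637] [ 1.98517155e-01 -9.53785626e-05] [-0.20340213 -0.79510056  0.74535374] 8.826156918051884e-05
```

View pics/f5.png

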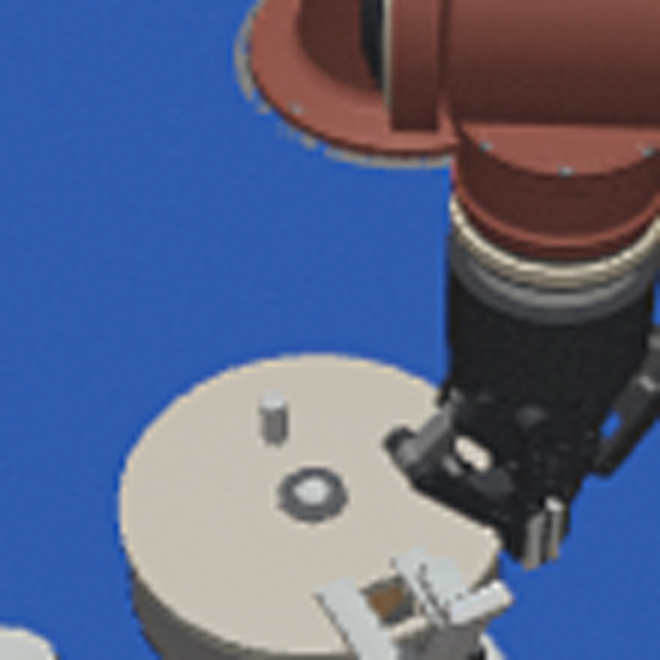

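```bash
python3 -m pendant '[{"hand":0,"delta_pos":[0,4,0],"turn":0},{"hand":0,"delta_pos":[0,8,0],"turn":0},{"hand":0,"delta_pos":[0,10,0],"turn":0},{"hand":0,"delta_pos":[0,10,0],"turn":0},{"hand":0,"delta_pos":[-1,10,0],"turn":0},{"hand":0,"delta_pos":[-2,10,0],"turn":0},{"hand":0,"delta_pos":[-2.7,10,0],"turn":0}]'; python3 - <<'E'
from h import *
p,_=snapshot("scene");crop(p,190,120,110,110,6,"pics/g5.png")
o=manip.get_obs();print(o["clock"],o["ee_pos"],rf(o["ee_pos"]),o["contact_force"],o["grip_width"])
E
```

```text
clock: 20.2
ee_pos: [0.6231, 0.0471, 0.1956]
eef_rot: [-90.1, -0.2, 29.9]
contact_force: [1.4, -0.1, 0.9]
grip_width: 0.0
20.25 [0.62242579 0.04675984 0.195213  ] [ 0.17177664 -0.0007257 ] [-0.12409377  0.37295137  0.24414656] 0.0003371980430310452
```

View pics/g5.png

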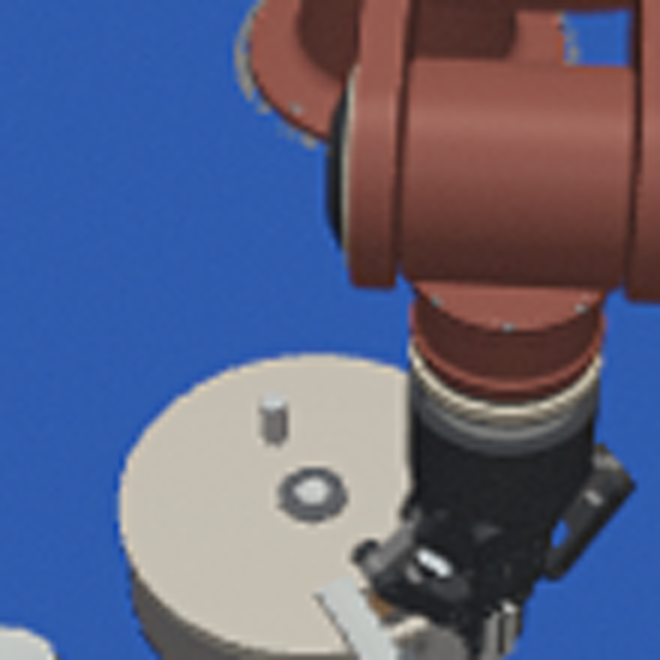

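```bash
python3 -m pendant '[{"hand":0,"delta_pos":[-0.6,0,0],"turn":0},{"hand":0,"delta_pos":[-1.2,0,0],"turn":0},{"hand":0,"delta_pos":[-1.8,0,0],"turn":0},{"hand":0,"delta_pos":[-2.4,0,0],"turn":0},{"hand":0,"delta_pos":[-3,0,0],"turn":0},{"hand":0,"delta_pos":[-3.6,0,0],"turn":0},{"hand":0,"delta_pos":[-4,0,0],"turn":0},{"hand":0,"delta_pos":[-4,0,0],"turn":0},{"hand":0,"delta_pos":[0,0,0],"turn":0},{"hand":0,"delta_pos":[0,-5,0],"turn":0},{"hand":0,"delta_pos":[0,-10,0],"turn":0},{"hand":0,"delta_pos":[5,-12,0],"turn":0},{"hand":0,"delta_pos":[10,-12,0],"turn":0},{"hand":0,"delta_pos":[10,-12,0],"turn":0}]'; python3 - <<'E'
from h import *
p,_=snapshot("scene");crop(p,190,120,110,110,6,"pics/i5.png")
p2,_=snapshot("top")
crop(p2,215,145,130,110,6,"pics/i6.png")
o=manip.get_obs();print(o["clock"],o["ee_pos"],rf(o["ee_pos"]),o["contact_force"],o["grip_width"])
E
```

```text
clock: 21.65
ee_pos: [0.7128, 0.1, 0.3108]
eef_rot: [-89.9, -0.0, 30.1]
contact_force: [-1.1, -0.6, -0.7]
grip_width: 0.0001
21.75 [0.71004705 0.09833818 0.31095893] [2.73448052e-01 1.31816909e-04] [-0.94307313 -0.53231813 -0.14348178] -0.00013937099627677212
```

View pics/i5.png

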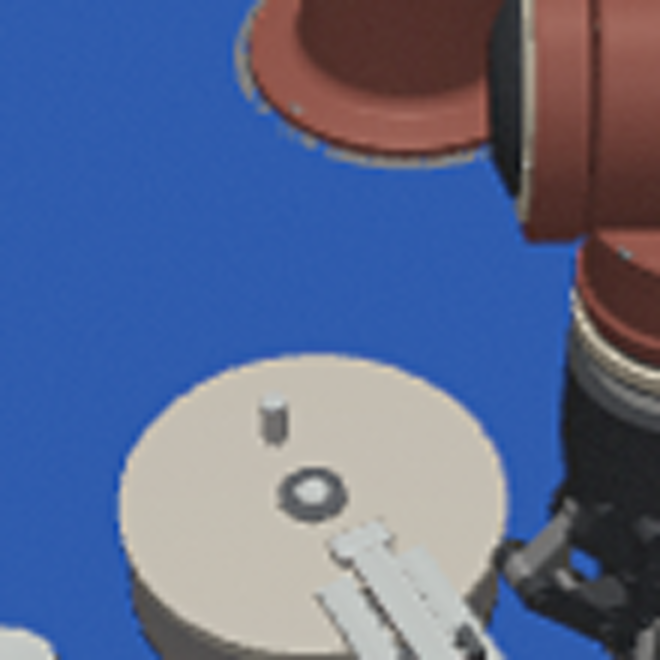

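View pics/i6.png

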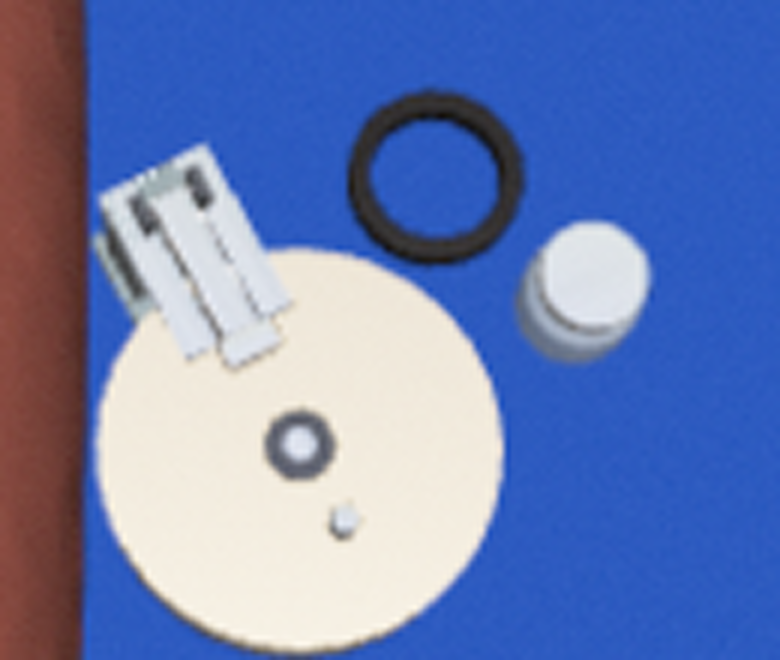

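```bash
python3 - <<'E'
from h import *
for cam in ("scene","top"):
    p,d=snapshot(cam); c=get_calibration(cam)
    u,v=np.meshgrid(range(512),range(384))
    for Z,X in [(0,.053),(0,.08),(0,.1),(0,.115)]:
        q=proj(cam,[wf(X,Z,.123)])[0]; r=np.round(q).astype(int)
        dd=np.median(d[r[1]-1:r[1]+2,r[0]-1:r[0]+2])
        n=cv2.undistortPoints(q.reshape(1,1,2),c["K"],c["dist"])[0,0]
        W=c["R"].T@(np.array([n[0],n[1],1])*dd-c["t"]); print(cam,X,rf(W).round(4),W[2].round(4))
p,d=snapshot("top")
g=lambda x,y:(215+(x+.5)/6-.5,145+(y+.5)/6-.5)
P=rf(at_z("top",g(344,519),.128))*1000; print("peg",P,"hole offset",-P[1]*78/45)
print(manip.get_obs()["clock"])
E
```

```text
scene 0.053 [ 0.0531 -0.    ] 0.1231
scene 0.08 [ 0.0808 -0.0004] 0.1241
scene 0.1 [0.0989 0.0006] 0.1213
scene 0.115 [ 1.152e-01 -1.000e-04] 0.1233
top 0.053 [0.0527 0.0002] 0.1248
top 0.08 [0.0796 0.0003] 0.125
top 0.1 [0.0996 0.0002] 0.1248
top 0.115 [0.1149 0.    ] 0.1234
peg [-44.96540653   2.22442705] hole offset -3.8556735525282932
21.9
```

```bash
python3 - <<'E'
from h import *
p,_=snapshot("top"); cv2.imwrite("pics/fin.png",p)
print(manip.finish_job())
E
```

```text
the job is handed in; nothing more can be done
None
```

View pics/fin.png

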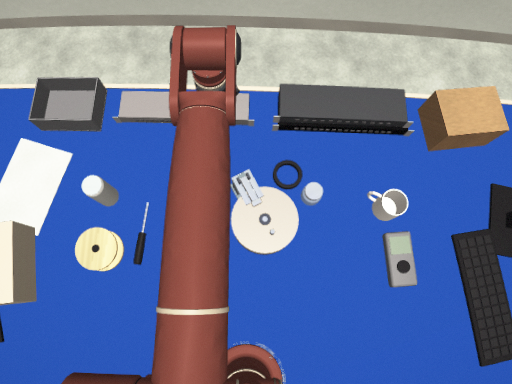

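The job is handed in, and my last checks agree that it is done. The catch lies fully down, with its tooth through the slot and the hole.

- **Spin:** I pushed the reel clockwise by its peg to about 3 rad/s. It then ran untouched for more than 2 s and was still turning at about 2.5 rad/s when I braked it.
- **Stopping and lining up:** I stopped it with a light fingertip on the rim and turned it by the peg towards the slot. Both times I let go of the peg, the hole ended up about 6–8 mm off. I then nudged it with a light fingertip drag on the rim, and that position held when I lifted off.
- **Catch:** I pushed it inward past upright and it fell by itself. Both cameras' depth shows its top level at 121–125 mm along its length, where about 123 mm is expected when it is fully down.
- **Hole position:** The two views disagree a little. The last top view puts the hole about 4 mm off line, and the camera facing the robot put it 1–2 mm off just before the catch fell. Both are inside the 8 mm and 10 mm limits.
- **Surroundings:** The last top picture shows the bystanders where they were at the start, judged by eye. The gripper was clear of everything, and the clock stood at about 22 s of the 69 s allowed.

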